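Pack the last blood-tube rack and close up the transport case

ROBOT

A 6-joint arm with a two-finger parallel gripper is mounted at the origin on the work surface. World frame = base frame: x ahead of the robot, y to its left, z up, the work surface at z = 0. Lengths are in m, angles in rad, forces in N, time in s.
With the tool pointing down it reaches from about 0.275 to 0.775 m from the base axis. Payload 14.6 kg.
Tool frame: the origin (TCP) lies at the very end of the fingers, on their centre line; the grasp point (between the pads) lies 19 mm behind it; z points along the fingers, y is the line along which they close (so a half turn about z gives the same grasp; the last joint's range is limited). The gripper opens to 85 mm and grips with 20 to 120 N. Pads are 22 mm wide; open, the fingers measure 114 mm over their backs; the gripper's body (76 mm by 85 mm) begins 54 mm behind the grasp point. The pads swing forward as they close: fully open they stand 13 mm farther back than shut.
Start: joints at [-1.316, 0.263, -0.048, 1.259, 0, 1.415], TCP at [0.209, -0.482, 0.231] pointing down, gripper open.
Joint ranges: [-2.65, 2.65], [-0.89, 1.7], [-1.18, 1.37], [-2.13, 2.11], [-1.35, 1.29], [-3.14, 3.14]. Speed limits (rad/s): [1.89, 1.89, 2.57, 2.79, 3.14, 3.14].

INTERFACE

Orientations are given as [roll, pitch, yaw] about the fixed x, y, z axes, in that order (R = Rz(yaw) Ry(pitch) Rx(roll)).
In Python, from rig import robot, eyes gives the robot as it stands.
- The arm moves only by the tool carry_out, never from a script. Its arguments are lists of equal length, an entry for each row: "dp": the shift along the tool's x, y, z in m, a list of three; "twist": the turn about the tool's z in rad; "grip": the opening, from 0 (shut) to 1 (fully open). A call has exactly 5 rows; each row shifts and turns the commanded pose from where the row before left it, along the tool's axes as they then stand; what a row does not reach is not made up. A row lasts 1/10 s, in which the tool goes at most 50 mm and 8.59 degrees, less where a joint would pass 70% of its speed; a pose out of reach is approached as far as the arm can. A call is refused whole if a number of a shift passes 0.05 or a number of a turn 0.15, either way. A call with a gripper value outside its range is refused whole. The fingers move at their own pace and stop on an object; "newtons" is the grip in N (left out, the last holds). Time passes only in rows, so rows that do not move let the fingers close, or fill a call up. It gives the time, the measured TCP pose, the force, the opening and the grip force at its end, in the units of the state.
- robot.observe(): the state, without advancing time (a new reading comes with each control period).
- eyes.read_camera(name): name is "side" or "top"; returns the picture (384x512x3 uint8, blue, green, red); there is no depth.
- eyes.camera_params(name): a dict with "fx", "fy", "cx", "cy" (pixels), "view" (4x4, takes a point from world to camera coordinates). Camera axes: x right, y down, z forward; pixel columns grow to the right and rows downward; lengths in m; the calibration is good to about 2 mm. A picture is of the moment at which its call begins. camera_params takes no time and is no camera call.
- robot.sign_off(): hands the job in; it is judged then, once.
The state is a dict: "time_s": time; "q": joint angles; "qvel": joint speeds; "tau": joint torques, N m; "ee_pos": TCP position; "ee_rot": TCP orientation; "force": force on the tool from outside, world axes, zero at the start; "ft_torque": the same for the moment, N m; "grip_width": finger opening in m; "grasp_force": force on a finger pad.
Only numpy, scipy, OpenCV 4.12 (cv2) and the standard library are available. Lean on these libraries where they do the work, as an engineer would, in place of code of your own. Each camera call takes 0.05 s, during which the arm holds its last target. There are 200 camera calls.

TASK

Pack the rack that holds the blood tubes into the empty bay of the open grey transport case, keeping it upright and lowering it gently until it stands flat on the bay's floor. Then lower the lid without slamming it until it is fully shut, and swing the black latch on its front edge down until it lies flat against the front of the case. Leave the spare rack without tubes and everything else on the table where it is.

Things in the scene. Friction and masses are not known exactly. Their poses are not given: they have to be found in the camera images.
- full_rack: The loose rack to pack: cream plastic, 80 (own x) x 142 (own y) mm, shelf 66 high, with 11 red- and lilac-capped tubes fixed in two rows along y (x = -23, +23; caps end 90 mm up). 0.24 to 0.48 kg. Origin: centre of the underside, z up. Either way round fits.
- rack_rod (a point): Middle of the tube rack's carrying rod, to lift it by: steel rod of 11 mm diameter along the rack's own y, between the tube rows, 118 mm above the underside (28 mm above the caps); straight and free from y = -55 to +55, then it turns down to the shelf. Axes of the rack.
- spare_rack: A loose rack of the same make without tubes (bystander, leave it): 80 x 142 mm, shelf with dark holes at 66, rod at 118 mm. Origin: centre of the underside.
- case: Grey plastic transport case, heavy, does not move: 250 (own x) x 170 (own y) mm, rim at 110 mm, walls and floor 6 mm; lid hinge along x at the back (y = -85), front at y = +85. Inside, x = -119 to -25 is the empty bay; then a 4 mm partition (top at 91 mm), a blue freezer brick (98 mm) and at x = 66 a fixed packed rack (rod top at 130 mm). Origin: centre of the underside, z up.
- case_bay (a point): Centre of the empty bay's floor, 6 mm above the case's underside and at own x = -72 of the case; axes those of the case. The bay is 94 mm (x) x 158 mm (y): 7 and 8 mm of play each side for a rack whose rod lies along the case's y.
- lid (a joint): Angle of the case's lid: 0 = shut, 1.57 = upright, limit 2.05 (leaning back); starts open. A stiff friction hinge holds it wherever it is left (pushing it shut takes up to about 5 N near the free edge); it can be pushed by its outer face.
- lid_hinge (a point): Middle of the lid's hinge line, on the back rim of the case (y = -85, z = 110 of the case). Own axes turn with the lid and equal the case's when shut. The lid is a shell 250 (x) x 170 (own y, from hinge to free edge) mm; its outer face is at own z = 35. A black carrying handle, 110 mm long in x, 12 thick, stands 28 mm off the outer face at own y = 75.
- lid_edge (a point): Middle of the lid's free front edge on its outer face (own y = 170, z = 35 of the lid); it is 145 mm above the table when the lid is shut. Axes of the lid.
- latch (a joint): Angle of the latch on the lid's front edge: 0 = swung home, hanging flat along the front (when the lid is shut), 1.57 = standing straight out, limit 2.0; starts standing out and stays where it is left by friction (about 1.5 N at its end).
- latch_hinge (a point): Middle of the latch's hinge, 9 mm in front of the lid's front face, 18 mm above its rim (own y = 179, z = 18 of the lid; 128 mm over the table when shut). Own x along the hinge, own z from the free end to the hinge, own y outwards when home. The latch is a black plate 56 mm wide (x), 5 thick, 48 long.
- latch_tip (a point): Middle of the free end of the latch plate, 48 mm from its hinge.
- bottle: Bystander: cream bottle, 54 mm diameter, 130 high. Origin: centre of the underside.
- kidney_dish: Bystander: steel kidney dish, about 95 x 190 mm, 32 high. Origin: on its underside.
- carton: Bystander: small carton 75 x 125 mm, 55 high. Origin: centre of the underside.
- gauze_jar: Bystander: white jar, 72 mm diameter, 85 high. Origin: centre of the underside.
- stapler: Bystander: black stapler, 130 mm long (own x), 34 wide, 55 high. Origin: centre of the underside.

How it is judged:
By the outcome, as a careful person would: the job done as asked, in the order asked, and still so for the second after the job is handed in, with the robot touching nothing.
It also fails if it takes over 61 s, if anything falls off the work surface, if the arm or the gripper's body presses on something with over 40 N, if the wrist force passes 120 N, or if a joint passes its speed limit or range.

## Working session

There is one attempt and no reset: what is moved stays moved. The work goes in short steps, Python scripts to look and compute and a tool call to move; the robot and the scene stay as the last step left them, time stands still between calls to the robot, and variables do not carry over. Pictures are saved under pics/ and viewed, at most 10 in all, crops included, and the job is handed in when it is done.

Besides the shell and the picture viewer there is one more tool, called after "Call:" as name(argument=value, ...), one argument or row to a line, values as JSON. carry_out: Moves the arm, as the interface text tells. Its arguments: {"type":"object","properties":{"dp":{"type":"array","items":{"type":"array","items":{"type":"number"}}},"twist":{"type":"array","items":{"type":"number"}},"grip":{"type":"array","items":{"type":"number"}},"newtons":{"type":"number"}},"required":["dp","twist","grip"]}

```bash
mkdir -p pics; ls; python3 - <<'E'
from rig import robot, eyes
import cv2,numpy as np
np.set_printoptions(precision=4,suppress=True)
for n in("side","top"):
    cv2.imwrite(f"pics/{n}0.png",cv2.resize(eyes.read_camera(n),(768,576)))
    p=eyes.camera_params(n);print(n,p["fx"],p["fy"],p["cx"],p["cy"]);print(p["view"])
s=robot.observe();print(s["ee_pos"],s["ee_rot"],s["time_s"])
E
```

```text
pics
side 435.0868556306354 435.0868556306354 257.38094279536256 191.40043028629566
[[-0.7173 -0.6968 -0.0085  0.3948]
 [-0.4985  0.5217 -0.6923  0.3265]
 [ 0.4868 -0.4923 -0.7215  1.0963]
 [ 0.      0.      0.      1.    ]]
top 441.1566349505596 441.1566349505596 253.08503938345171 196.36391008928973
[[ 0.0094 -0.9999 -0.0063  0.0333]
 [-0.9963 -0.0088 -0.0853  0.5594]
 [ 0.0852  0.0071 -0.9963  1.6974]
 [ 0.      0.      0.      1.    ]]
[ 0.2091 -0.4813  0.2309] [-3.1406 -0.0002  0.4098] 0.1
```

View pics/side0.png

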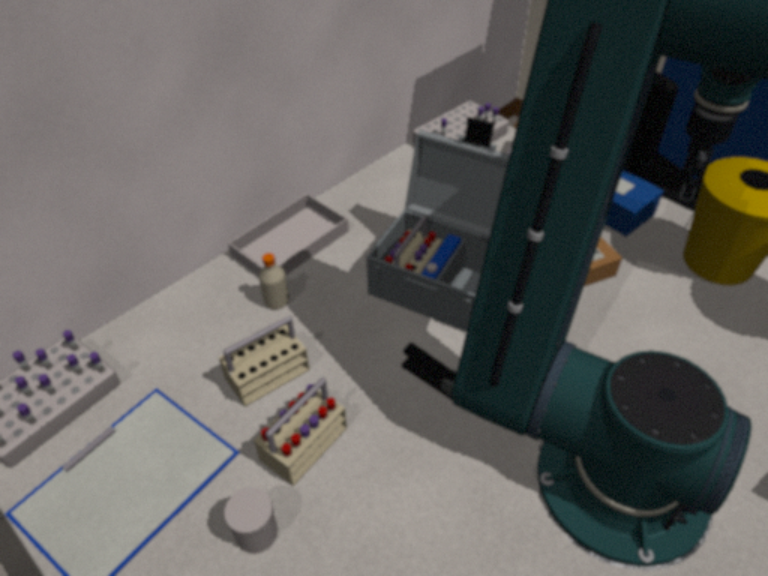

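View pics/top0.png

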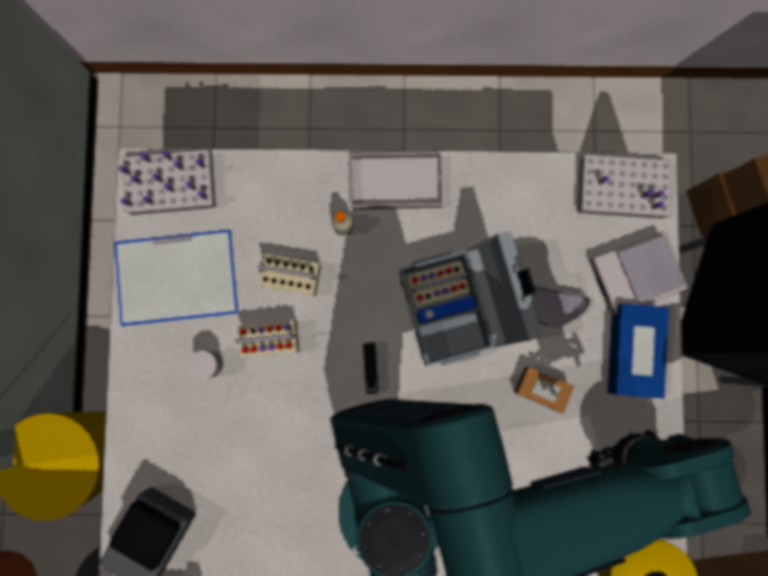

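The top view (768x576 scale) shows the full rack at about (267,338) and the spare at (290,270). The case is at about (455,305), with its front facing left (+y) and the lid open to the right. The latch is at (527,283). I'll crop closer on the rack and case to get accurate pixels.

```bash
cat > h.py <<'E'
from rig import robot, eyes
import cv2,numpy as np
from scipy.spatial.transform import Rotation as Ro
np.set_printoptions(precision=4,suppress=True)
def ray(n,u,v):
    p=eyes.camera_params(n);V=p["view"];R=V[:3,:3];c=-R.T@V[:3,3]
    return c,R.T@np.array([(u-p["cx"])/p["fx"],(v-p["cy"])/p["fy"],1])
def at_z(n,u,v,z):
    c,d=ray(n,u,v);return c+d*(z-c[2])/d[2]
def proj(n,P):
    p=eyes.camera_params(n);q=np.asarray(P)@p["view"][:3,:3].T+p["view"][:3,3]
    return np.stack([p["fx"]*q[...,0]/q[...,2]+p["cx"],p["fy"]*q[...,1]/q[...,2]+p["cy"]],-1)
def crop(n,x0,y0,w,h,s):
    im=eyes.read_camera(n)[y0:y0+h,x0:x0+w]
    return cv2.resize(im,None,fx=s,fy=s,interpolation=cv2.INTER_CUBIC)
E
python3 - <<'E'
from h import *
a=crop("top",145,205,66,40,9); b=crop("top",258,150,110,100,5)
cv2.imwrite("pics/rackc.png",a); cv2.imwrite("pics/casec.png",b)
E
```

```text
(no output)
```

View pics/rackc.png

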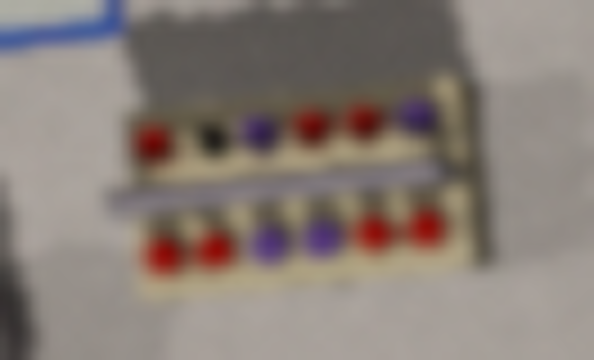

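View pics/casec.png

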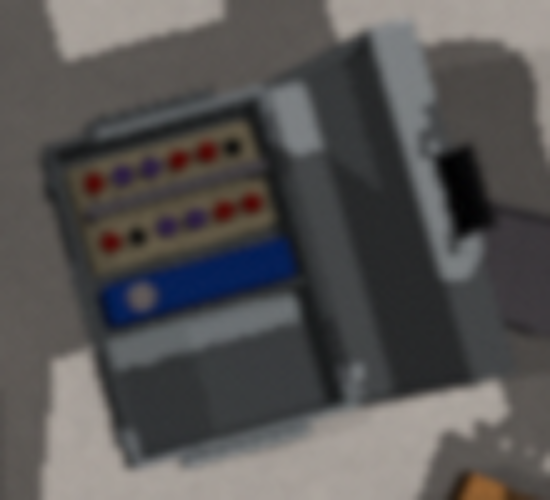

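The crop shows the rack's rod running from (110,203) to (445,172) and cap rows above and below it. In the case crop, the front rim corners are at (45,147) and (130,465), and the bay lies at the bottom. The lid's free edge is on the right with the latch at (468,190).

```bash
python3 - <<'E'
from h import *
from scipy.optimize import least_squares
full=lambda p,x0,y0,s:(np.array(p)+.5)/s-.5+np.array([x0,y0])
A=lambda *p:full(p,145,205,9); B=lambda *p:full(p,258,150,5)
e1=at_z("top",*A(110,203),.118);e2=at_z("top",*A(445,172),.118)
print("rod",e1,e2,(e1+e2)/2,np.linalg.norm(e1-e2),"yaw",np.arctan2(*(e1-e2)[[1,0]])-np.pi/2)
c=[A(154,143),A(417,116),A(166,254),A(428,228)]
P=np.array([at_z("top",*q,.09) for q in c]);print("caps",P.mean(0),np.linalg.norm(P[0]-P[1]),np.linalg.norm(P[0]-P[2]))
# shelf corners near edge
for q in [(140,295),(478,265),(128,112),(470,80)]: print("corner",at_z("top",*A(*q),.066))
pts=[((.125,.085,.11),(45,147)),((-.125,.085,.11),(130,465))]
lidp=[((.125,.17,0),(372,32)),((.125,.17,.035),(412,22)),((-.125,.17,0),(460,383)),((-.125,.17,.035),(512,372))]
def model(x):
    R=Ro.from_euler("z",x[2]).as_matrix();L=Ro.from_euler("x",x[3]).as_matrix()
    M=[p for p,_ in pts]+[L@p+np.array([0,-.085,.11]) for p,_ in map(lambda a:(np.array(a[0]),0),lidp)]
    return proj("top",np.array(M)@R.T+[x[0],x[1],0])
obs=np.array([B(*q) for _,q in pts+lidp])
w=np.array([3,3,1,1,1,1])[:,None]
r=least_squares(lambda x:((model(x)-obs)*w).ravel(),[.5,-.2,.25,1.7],loss="soft_l1")
print(r.x,(model(r.x)-obs)*5)
c1=at_z("top",*B(45,147),.11);c2=at_z("top",*B(130,465),.11);print(c1,c2,np.linalg.norm(c1-c2))
x=r.x;R=Ro.from_euler("z",x[2]).as_matrix();print("bay",R@[-.072,0,.006]+[x[0],x[1],0])
# check overlay
for n in("top",):
  im=eyes.read_camera(n)
  def poly(Q,col):cv2.polylines(big,[((proj(n,Q)+.5)*4-.5-np.array([145*4,145*4])).astype(int)],True,col,1)
  big=cv2.resize(im,None,fx=4,fy=4,interpolation=cv2.INTER_CUBIC)[145*4:255*4,145*4:370*4].copy()
  for z,X,Y,x0 in((.11,.125,.085,0),(.006,.047,.079,-.072),(.098,.02,.079,0)):
    poly(np.array([[x0+a*X,b*Y,z] for a,b in((1,1),(1,-1),(-1,-1),(-1,1))])@R.T+[x[0],x[1],0],(0,255,0))
  yaw=np.arctan2(*(e1-e2)[[1,0]])-np.pi/2;m=(e1+e2)/2;Rr=Ro.from_euler("z",yaw).as_matrix()
  for X,Y,z in((.04,.071,0),(.04,.071,.066),(.0055,.055,.118)):
    poly(np.array([[a*X,b*Y,z] for a,b in((1,1),(1,-1),(-1,-1),(-1,1))])@Rr.T+[m[0],m[1],0],(0,255,255))
  cv2.imwrite("pics/ov.png",cv2.resize(big,(800,int(800*110/225))))
E
```

```text
rod [0.4346 0.3902 0.118 ] [0.4485 0.2537 0.118 ] [0.4416 0.322  0.118 ] 0.1372087509066667 yaw 0.1013644764144308
caps [0.4431 0.3214 0.09  ] 0.10980614030967843 0.04632548052633839
corner [0.3969 0.3882 0.066 ]
corner [0.4108 0.2463 0.066 ]
corner [0.4737 0.3954 0.066 ]
corner [0.4885 0.2513 0.066 ]
[ 0.5233 -0.1259  0.2614  1.869 ] [[-0.4518 -6.8066]
 [ 0.3193  2.4422]
 [-4.8248 -3.9442]
 [ 0.3337 -3.4744]
 [ 6.9008  6.2054]
 [-0.0236  4.901 ]]
[ 0.617  -0.0119  0.11  ] [ 0.3823 -0.0759  0.11  ] 0.24320135138048446
bay [ 0.4537 -0.1445  0.006 ]
```

View pics/ov.png

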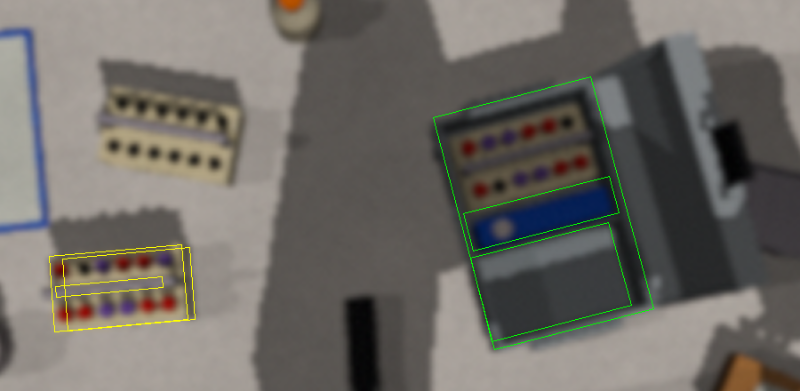

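Call:
carry_out(
  dp=[
    [0,0,-0.02],
    [0,0,-0.02],
    [0,0,-0.02],
    [0,0,-0.02],
    [0,0,-0.02],
  ],
  twist=[-0.14,-0.14,-0.14,-0.14,-0.14],
  grip=[1,1,1,1,1],
)

```text
time_s: 0.75
ee_pos: [0.2091, -0.4814, 0.3321]
ee_rot: [-3.142, -0.0, 1.116]
force: [0.0, 0.5, 0.4]
grip_width: 0.0854
grasp_force: 0.0
```

```bash
cat >> h.py <<'E'
def rel(p,yaw):
    s=robot.observe();R=Ro.from_euler("xyz",s["ee_rot"]).as_matrix();y=s["ee_rot"][2]
    print("t",s["time_s"],"pos",s["ee_pos"],"rot",s["ee_rot"],"F",s["force"],"w",s["grip_width"],s["grasp_force"])
    print("tool shift",R.T@(np.array(p)-s["ee_pos"]),"twist",-(yaw-y))
E
python3 - <<'E'
from h import *
rel([.442,.3215,.33],1.672)
# refine the case with bay lines
B=lambda p:(np.array(p)+.5)/5-.5+[258,150]
R=Ro.from_euler("z",.2614).as_matrix()
for P in [(-.025,.079,.006),(-.025,-.079,.006),(-.025,.079,.091),(-.025,-.079,.091),(-.119,.079,.006),(-.119,-.079,.006),(-.125,.085,.11),(.125,.085,.11),(.125,-.085,.11),(-.125,-.085,.11),(.066,.06,.124),(.066,-.06,.124)]:
    print(P,(proj("top",R@P+[.5233,-.1259,0])-[258,150]+.5)*5-.5)
E
```

```text
t 0.75 pos [ 0.2091 -0.4814  0.3321] rot [-3.1415 -0.0001  1.1156] F [0.0247 0.5355 0.3735] w 0.08543750174867433 0.0
tool shift [ 0.8235 -0.1439  0.0022] twist -0.5564236211739975
(-0.025, 0.079, 0.006) [ 96.878  338.8098]
(-0.025, -0.079, 0.006) [291.3261 288.6275]
(-0.025, 0.079, 0.091) [102.2992 334.5006]
(-0.025, -0.079, 0.091) [306.7227 281.7481]
(-0.119, 0.079, 0.006) [127.4189 455.3281]
(-0.119, -0.079, 0.006) [322.7158 404.7541]
(-0.125, 0.085, 0.11) [130.298  467.4198]
(0.125, 0.085, 0.11) [ 44.5258 140.1719]
(0.125, -0.085, 0.11) [265.3977  83.5029]
(-0.125, -0.085, 0.11) [353.8983 409.496 ]
(0.066, 0.06, 0.124) [ 98.0971 206.4123]
(0.066, -0.06, 0.124) [255.7989 165.8613]
```

Call:
carry_out(
  dp=[
    [0.041,-0.007,0],
    [0.041,-0.007,0],
    [0.041,-0.007,0],
    [0.041,-0.007,0],
    [0.041,-0.007,0],
  ],
  twist=[0,0,0,0,0],
  grip=[1,1,1,1,1],
)

```text
time_s: 1.25
ee_pos: [0.2691, -0.2807, 0.3312]
ee_rot: [3.141, 0.0, 1.109]
force: [0.4, -0.5, 0.9]
grip_width: 0.0854
grasp_force: 0.0
```

Call:
carry_out(
  dp=[
    [0.041,-0.007,0],
    [0.041,-0.007,0],
    [0.041,-0.007,0],
    [0.041,-0.007,0],
    [0.041,-0.007,0],
  ],
  twist=[0,0,0,0,0],
  grip=[1,1,1,1,1],
)

```text
time_s: 1.75
ee_pos: [0.3288, -0.0816, 0.3314]
ee_rot: [3.141, -0.0, 1.109]
force: [1.4, -0.5, 0.6]
grip_width: 0.0852
grasp_force: 0.0
```

Call:
carry_out(
  dp=[
    [0.041,-0.007,0],
    [0.041,-0.007,0],
    [0.041,-0.007,0],
    [0.041,-0.007,0],
    [0.041,-0.007,0],
  ],
  twist=[0,0,0,0,0],
  grip=[1,1,1,1,1],
)

```text
time_s: 2.25
ee_pos: [0.3887, 0.1179, 0.3314]
ee_rot: [3.141, -0.0, 1.11]
force: [1.0, -0.4, 0.3]
grip_width: 0.0854
grasp_force: 0.0
```

Call:
carry_out(
  dp=[
    [0.041,-0.007,0],
    [0.041,-0.007,0],
    [0.041,-0.007,0],
    [0.041,-0.007,0],
    [0.041,-0.007,0],
  ],
  twist=[0,0,0,0,0],
  grip=[1,1,1,1,1],
)

```text
time_s: 2.75
ee_pos: [0.4486, 0.317, 0.3312]
ee_rot: [3.142, 0.0, 1.11]
force: [1.2, -1.1, 0.7]
grip_width: 0.0854
grasp_force: 0.0
```

Call:
carry_out(
  dp=[
    [0,0,0],
    [0,0,0],
    [0,0,0],
    [0,0,0],
    [0,0,0],
  ],
  twist=[-0.14,-0.14,-0.14,-0.136,0],
  grip=[1,1,1,1,1],
)

```text
time_s: 3.25
ee_pos: [0.4485, 0.3151, 0.3312]
ee_rot: [-3.141, 0.0, 1.668]
force: [0.2, 0.0, -0.0]
grip_width: 0.0855
grasp_force: 0.0
```

```bash
python3 - <<'E'
from h import *
rel([.442,.3215,.102],1.672)
cv2.imwrite("pics/side1.png",crop("side",110,100,260,230,3))
E
```

```text
t 3.25 pos [0.4485 0.3151 0.3312] rot [-3.1414  0.0001  1.6681] F [ 0.225   0.0476 -0.0415] w 0.08551529481898919 0.0
tool shift [ 0.007  -0.0058  0.2292] twist -0.003928812995501518
```

View pics/side1.png

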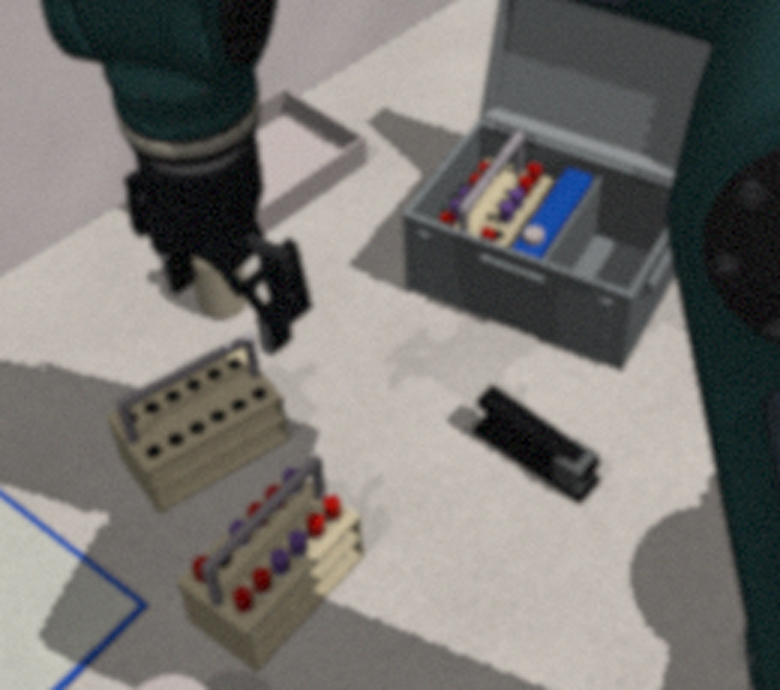

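The gripper is above and behind the rack in the side view. The case's front rim corners are at (405,213) and (630,290) in the crop, the bottom corner at (622,365), and the rod corners at (212,560) and (318,465). I'll check the model against these while moving down.

Call:
carry_out(
  dp=[
    [0.007,-0.006,0.04],
    [0,0,0.04],
    [0,0,0.035],
    [0,0,0.03],
    [0,0,0.015],
  ],
  twist=[-0.004,0,0,0,0],
  grip=[0.7,0.7,0.7,0.7,0.7],
)

```text
time_s: 3.8
ee_pos: [0.4409, 0.321, 0.1688]
ee_rot: [-3.139, 0.001, 1.665]
force: [0.2, -0.6, 0.1]
grip_width: 0.0595
grasp_force: 0.0
```

```bash
python3 - <<'E'
from h import *
rel([.442,.3215,.102],1.672)
R=Ro.from_euler("z",.2614).as_matrix()
k=lambda P:(proj("side",P)-[110,100]+.5)*3-.5
for P in [(.125,.085,.11),(-.125,.085,.11),(-.125,.085,0)]: print(P,k(R@P+[.5215,-.1264,0]))
R=Ro.from_euler("z",.101).as_matrix()
for P in [(0,.06,.118),(0,-.06,.118),(-.04,.071,0)]: print(P,k(R@P+[.442,.3215,0]))
E
```

```text
t 3.8 pos [0.4409 0.321  0.1688] rot [-3.1389  0.001   1.6651] F [ 0.177  -0.5863  0.1193] w 0.05950902126671665 0.0
tool shift [0.0005 0.0014 0.0668] twist -0.0069201217478027655
(0.125, 0.085, 0.11) [401.096  211.0511]
(-0.125, 0.085, 0.11) [628.0831 297.9407]
(-0.125, 0.085, 0) [617.8756 371.9674]
(0, 0.06, 0.118) [210.6614 560.4562]
(0, -0.06, 0.118) [312.7001 462.6632]
(-0.04, 0.071, 0) [254.1148 670.0824]
```

Call:
carry_out(
  dp=[
    [0.0005,0.0014,0.025],
    [0,0,0.025],
    [0,0,0.017],
    [0,0,0],
    [0,0,0],
  ],
  twist=[-0.006,0,0,0,0],
  grip=[0.6,0.6,0.6,0.6,0.0],
  newtons=60,
)

```text
time_s: 4.3
ee_pos: [0.4433, 0.3222, 0.1048]
ee_rot: [-3.142, 0.0, 1.673]
force: [0.5, 0.8, 0.3]
grip_width: 0.0382
grasp_force: 0.0
```

Call:
carry_out(
  dp=[
    [0,0,0],
    [0,0,0],
    [0,0,0],
    [0,0,0],
    [0,0,0],
  ],
  twist=[0,0,0,0,0],
  grip=[0,0,0,0,0],
)

```text
time_s: 4.8
ee_pos: [0.4435, 0.3224, 0.1054]
ee_rot: [3.14, -0.001, 1.675]
force: [-2.2, 0.4, 7.1]
grip_width: 0.0087
grasp_force: 58.5
```

Call:
carry_out(
  dp=[
    [0,0,-0.005],
    [0,0,-0.01],
    [0,0,-0.03],
    [0,0,-0.04],
    [0,0,-0.04],
  ],
  twist=[0,0,0,0,0],
  grip=[0,0,0,0,0],
)

```text
time_s: 5.3
ee_pos: [0.4429, 0.3219, 0.2314]
ee_rot: [-3.141, 0.0, 1.676]
force: [0.8, 0.6, -4.1]
grip_width: 0.009
grasp_force: 58.8
```

Call:
carry_out(
  dp=[
    [0,0,-0.03],
    [0,0,-0.02],
    [0,0,0],
    [0,0,0],
    [0,0,0],
  ],
  twist=[-0.05,-0.06,-0.05,0,0],
  grip=[0,0,0,0,0],
)

```text
time_s: 5.8
ee_pos: [0.4431, 0.322, 0.2794]
ee_rot: [-3.141, 0.0, 1.834]
force: [0.5, 0.2, -3.7]
grip_width: 0.0087
grasp_force: 58.8
```

```bash
python3 - <<'E'
from h import *
rel([.452,-.145,.278],1.832)
E
```

```text
t 5.8 pos [0.4431 0.322  0.2794] rot [-3.1413  0.0001  1.8341] F [ 0.5063  0.2485 -3.7039] w 0.008685176247122709 58.83271515369415
tool shift [-0.4533 -0.113   0.0014] twist 0.0021470799650979977
```

Call:
carry_out(
  dp=[
    [-0.02,-0.005,0],
    [-0.036,-0.009,0],
    [-0.036,-0.009,0],
    [-0.036,-0.009,0],
    [-0.036,-0.009,0],
  ],
  twist=[0,0,0,0,0],
  grip=[0,0,0,0,0],
)

```text
time_s: 6.3
ee_pos: [0.4461, 0.1518, 0.279]
ee_rot: [-3.141, -0.0, 1.835]
force: [0.9, -0.1, -3.9]
grip_width: 0.0088
grasp_force: 58.8
```

Call:
carry_out(
  dp=[
    [-0.036,-0.009,0],
    [-0.036,-0.009,0],
    [-0.036,-0.009,0],
    [-0.036,-0.009,0],
    [-0.036,-0.009,0],
  ],
  twist=[0,0,0,0,0],
  grip=[0,0,0,0,0],
)

```text
time_s: 6.8
ee_pos: [0.4498, -0.0337, 0.2791]
ee_rot: [-3.141, -0.0, 1.834]
force: [0.4, 0.3, -2.8]
grip_width: 0.0083
grasp_force: 58.8
```

Call:
carry_out(
  dp=[
    [-0.036,-0.009,0],
    [-0.036,-0.009,0],
    [-0.02,-0.005,0],
    [-0.017,-0.004,0],
    [0,0,0],
  ],
  twist=[0,0,0,0,0],
  grip=[0,0,0,0,0],
)

```text
time_s: 7.3
ee_pos: [0.4527, -0.1463, 0.2788]
ee_rot: [-3.141, -0.0, 1.832]
force: [0.1, 0.5, -3.4]
grip_width: 0.0088
grasp_force: 58.8
```

```bash
python3 - <<'E'
from h import *
rel([.452,-.145,.278],1.832)
a=crop("side",230,95,140,125,4); b=crop("top",258,160,75,90,5)
h=max(a.shape[0],b.shape[0]);f=lambda i:cv2.copyMakeBorder(i,0,h-i.shape[0],0,0,0)
print(a.shape,b.shape)
cv2.imwrite("pics/sb.png",cv2.resize(np.hstack([f(b),f(a)]),None,fx=.85,fy=.85,interpolation=cv2.INTER_AREA))
E
```

```text
t 7.3 pos [ 0.4527 -0.1463  0.2788] rot [-3.1407 -0.0003  1.8322] F [ 0.0697  0.4627 -3.4068] w 0.008798062202393214 58.82357954978943
tool shift [ 0.0014 -0.0003  0.0008] twist 0.0002193976842213008
(500, 560, 3) (450, 375, 3)
```

View pics/sb.png

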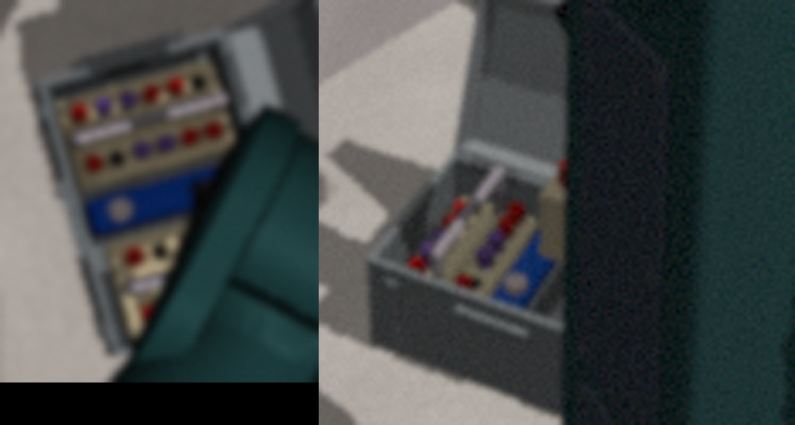

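The arm hides much of this view. It does show the packed rack's rod from (75,136) to (225,104) on the left panel and the front rim's outer edge from (40,85) to (112,352). I'll use those as a second fix on the case.

```bash
python3 - <<'E'
from h import *
k=lambda p:(np.array(p)+.5)/4.25-.5+[258,160]
s=lambda p:(np.array([p[0]-318.75,p[1]])+.5)/3.4-.5+[230,95]
R=Ro.from_euler("z",.2614).as_matrix()
own=lambda P:R.T@(P-np.array([.5215,-.1264,0]))
for n,p,z in(("rod",(75,136),.124),("rod",(225,104),.124),("caps1",(79,113),.096),("caps1",(214,131),.096),("caps2",(94,162),.096),("cap12",(198,82),.096),("rim",(40,85),.11),("rim",(112,352),.11)): print(n,own(at_z("top",*k(p),z)))
for n,p,z in(("rim corner",(371,258),.11),("rod",(500,172),.124),("rod",(432,255),.124),("bottom",(372,338),0)): print("side",n,own(at_z("side",*s(p),z)))
# carried rack cap seen: (134,257) top view; expected if held at rod
print("carried cap", (at_z("top",*k((134,257)),.279-.105+.09)))
Rr=Ro.from_euler("z",1.8322-np.pi/2).as_matrix()
print("expected", [Rr@np.array([.023,y,0])+[.4527,-.1463,0] for y in(.055,)])
E
```

```text
rod [0.067  0.0677 0.124 ]
rod [ 0.0615 -0.0651  0.124 ]
caps1 [0.0882 0.0572 0.096 ]
caps1 [ 0.0431 -0.0537  0.096 ]
caps2 [0.043  0.0554 0.096 ]
cap12 [ 0.0885 -0.0513  0.096 ]
rim [0.1192 0.085  0.11  ]
rim [-0.1211  0.0833  0.11  ]
side rim corner [0.1194 0.0845 0.11  ]
side rod [ 0.0648 -0.0616  0.124 ]
side rod [0.0663 0.068  0.124 ]
side bottom [0.1243 0.0807 0.    ]
carried cap [ 0.4601 -0.0845  0.264 ]
expected [array([ 0.4607, -0.0872,  0.    ])]
```

Call:
carry_out(
  dp=[
    [0.001,-0.0005,0.02],
    [0,0,0.02],
    [0,0,0.02],
    [0,0,0.015],
    [0,0,0.01],
  ],
  twist=[0,0,0,0,0],
  grip=[0,0,0,0,0],
)

```text
time_s: 7.9
ee_pos: [0.4517, -0.1427, 0.1933]
ee_rot: [-3.141, -0.001, 1.836]
force: [-0.6, 0.5, -3.2]
grip_width: 0.0086
grasp_force: 58.8
```

Call:
carry_out(
  dp=[
    [0,0,0.015],
    [0,0,0.015],
    [0,0,0.015],
    [0,0,0.01],
    [0,0,0.005],
  ],
  twist=[0,0,0,0,0],
  grip=[0,0,0,0,0],
)

```text
time_s: 8.4
ee_pos: [0.4519, -0.1433, 0.1338]
ee_rot: [-3.141, -0.0, 1.836]
force: [-0.7, -0.2, -2.6]
grip_width: 0.0087
grasp_force: 58.7
```

Free so far. The remaining ~22 mm goes down slowly.

Call:
carry_out(
  dp=[
    [0,0,0.005],
    [0,0,0.005],
    [0,0,0.004],
    [0,0,0.003],
    [0,0,0.002],
  ],
  twist=[0,0,0,0,0],
  grip=[0,0,0,0,0],
)

```text
time_s: 8.9
ee_pos: [0.4521, -0.1438, 0.1151]
ee_rot: [3.142, -0.0, 1.836]
force: [0.1, -0.0, -3.2]
grip_width: 0.0088
grasp_force: 58.7
```

Call:
carry_out(
  dp=[
    [0,0,0.001],
    [0,0,0.001],
    [0,0,0.001],
    [0,0,0],
    [0,0,0],
  ],
  twist=[0,0,0,0,0],
  grip=[0,0,0,0,0],
)

```text
time_s: 9.4
ee_pos: [0.4521, -0.1438, 0.1123]
ee_rot: [3.142, 0.0, 1.836]
force: [-0.1, -0.6, -3.8]
grip_width: 0.0088
grasp_force: 58.8
```

Call:
carry_out(
  dp=[
    [0,0,0.001],
    [0,0,0.0005],
    [0,0,0.0005],
    [0,0,0],
    [0,0,0],
  ],
  twist=[0,0,0,0,0],
  grip=[0,0,0,0,0],
)

```text
time_s: 9.9
ee_pos: [0.4522, -0.1441, 0.1114]
ee_rot: [3.141, 0.001, 1.836]
force: [-6.6, 1.4, 17.4]
grip_width: 0.0086
grasp_force: 61.4
```

Call:
carry_out(
  dp=[
    [0,0,-0.0005],
    [0,0,0],
    [0,0,0],
    [0,0,0],
    [0,0,0],
  ],
  twist=[0,0,0,0,0],
  grip=[0.0,0.4,0.4,0.4,0.4],
)

```text
time_s: 10.4
ee_pos: [0.4522, -0.1438, 0.1107]
ee_rot: [3.142, 0.0, 1.836]
force: [-0.5, -0.2, -0.4]
grip_width: 0.034
grasp_force: 0.0
```

Call:
carry_out(
  dp=[
    [0,0,-0.01],
    [0,0,-0.03],
    [0,0,-0.04],
    [0,0,-0.04],
    [0,0,-0.04],
  ],
  twist=[0,0,0,0,0],
  grip=[0.4,0.4,0.4,0.4,0.4],
)

```text
time_s: 10.9
ee_pos: [0.4517, -0.1436, 0.2733]
ee_rot: [3.141, 0.0, 1.836]
force: [0.6, 0.0, 0.3]
grip_width: 0.0343
grasp_force: 0.0
```

Call:
carry_out(
  dp=[
    [0,0,-0.04],
    [0,0,-0.04],
    [0,0,-0.03],
    [0,0,0],
    [0,0,0],
  ],
  twist=[0,0,0,0,0],
  grip=[0,0,0,0,0],
)

```text
time_s: 11.4
ee_pos: [0.4522, -0.1438, 0.3813]
ee_rot: [3.141, 0.001, 1.836]
force: [0.5, 0.7, -0.8]
grip_width: -0.0
grasp_force: 0.0
```

Rack is down and released. I'm now moving over and behind the lid at own x ≈ -97, clear of the latch and handle.

Call:
carry_out(
  dp=[
    [-0.04,-0.025,0],
    [-0.045,0,0],
    [-0.045,0,0],
    [-0.045,0,0],
    [-0.045,0,0],
  ],
  twist=[0,0,0,0,0],
  grip=[0,0,0,0,0],
)

```text
time_s: 11.9
ee_pos: [0.4854, -0.3641, 0.3799]
ee_rot: [-3.141, -0.001, 1.836]
force: [0.8, 0.5, 0.3]
grip_width: -0.0001
grasp_force: 0.0
```

Call:
carry_out(
  dp=[
    [0,0,0.02],
    [0,0,0.03],
    [0,0,0.04],
    [0,0,0.035],
    [0,0,0.015],
  ],
  twist=[0,0,0,0,0],
  grip=[0,0,0,0,0],
)

```text
time_s: 12.4
ee_pos: [0.4841, -0.3612, 0.2366]
ee_rot: [-3.139, -0.005, 1.836]
force: [0.9, -0.5, 0.6]
grip_width: 0.0
grasp_force: 0.0
```

```bash
cat >> h.py <<'E'
RC=Ro.from_euler("z",.2614).as_matrix();C0=np.array([.5215,-.1264,0])
def own():
    s=robot.observe();print("t",s["time_s"],"case xyz",RC.T@(s["ee_pos"]-C0),"F case",RC.T@s["force"],"yaw",s["ee_rot"][2])
E
python3 - <<'E'
from h import *
own()
a=crop("side",215,40,150,190,3); b=crop("top",255,140,125,115,3)
f=lambda i:cv2.copyMakeBorder(i,0,570-i.shape[0],0,0,0)
c=np.hstack([f(b),f(a)])[:,:800];print(b.shape);cv2.imwrite("pics/lid.png",cv2.resize(c,None,fx=.95,fy=.95))
E
```

```text
t 12.4 case xyz [-0.0968 -0.2172  0.2366] F case [ 0.7406 -0.7331  0.5513] yaw 1.8356989016251735
(345, 375, 3)
```

View pics/lid.png

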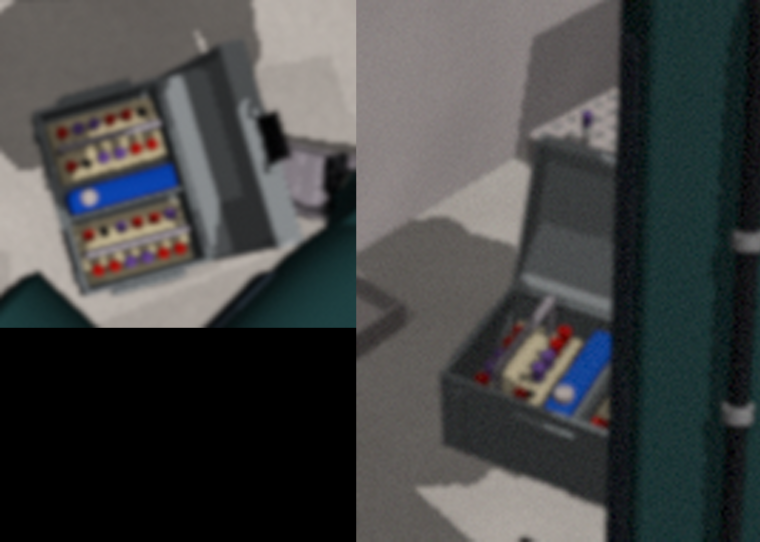

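The top view shows the rack level in the bay, with its rod parallel to the packed rack's. The lid still leans back with the latch at (270,138). Pushing the lid now.

Call:
carry_out(
  dp=[
    [0.012,0,0],
    [0.012,0,0],
    [0.01,0,0],
    [0.008,0,0],
    [0.008,0,-0.002],
  ],
  twist=[0,0,0,0,0],
  grip=[0,0,0,0,0],
)

```text
time_s: 13.0
ee_pos: [0.473, -0.3147, 0.2442]
ee_rot: [3.14, 0.004, 1.836]
force: [1.3, -7.1, 5.4]
grip_width: -0.0003
grasp_force: 3.6
```

Call:
carry_out(
  dp=[
    [0.008,0,-0.004],
    [0.008,0,-0.004],
    [0.008,0,-0.004],
    [0.008,0,-0.004],
    [0.008,0,-0.004],
  ],
  twist=[0,0,0,0,0],
  grip=[0,0,0,0,0],
)

```text
time_s: 13.5
ee_pos: [0.4619, -0.2751, 0.2631]
ee_rot: [3.142, 0.0, 1.836]
force: [1.8, -3.8, -1.8]
grip_width: 0.0001
grasp_force: 1.8
```

```bash
python3 -c "
from h import *
own()"
```

```text
t 13.5 case xyz [-0.096  -0.1283  0.2631] F case [ 0.7846 -4.1735 -1.7763] yaw 1.835877466546974
```

Call:
carry_out(
  dp=[
    [0.009,0,0],
    [0.009,0,0],
    [0.009,0,0],
    [0.009,0,0.0005],
    [0.009,0,0.001],
  ],
  twist=[0,0,0,0,0],
  grip=[0,0,0,0,0],
)

```text
time_s: 14.0
ee_pos: [0.45, -0.2316, 0.2613]
ee_rot: [3.142, 0.0, 1.836]
force: [0.2, -2.8, 4.7]
grip_width: 0.0003
grasp_force: 2.2
```

Call:
carry_out(
  dp=[
    [0.009,0,0.001],
    [0.009,0,0.002],
    [0.009,0,0.002],
    [0.009,0,0.003],
    [0.008,0,0.003],
  ],
  twist=[0,0,0,0,0],
  grip=[0,0,0,0,0],
)

```text
time_s: 14.5
ee_pos: [0.4383, -0.189, 0.2499]
ee_rot: [-3.141, -0.0, 1.836]
force: [-1.8, -2.7, 3.0]
grip_width: -0.0001
grasp_force: 1.6
```

```bash
python3 -c "
from h import *
own()"
```

```text
t 14.5 case xyz [-0.0965 -0.039   0.2499] F case [-2.3943 -2.1637  2.9566] yaw 1.835926803531268
```

Call:
carry_out(
  dp=[
    [0.0075,0,0.003],
    [0.0075,0,0.003],
    [0.007,0,0.0035],
    [0.0065,0,0.0045],
    [0.0065,0,0.0045],
  ],
  twist=[0,0,0,0,0],
  grip=[0,0,0,0,0],
)

```text
time_s: 15.0
ee_pos: [0.4294, -0.1555, 0.2314]
ee_rot: [3.141, -0.0, 1.836]
force: [-0.5, -1.1, 2.2]
grip_width: 0.0003
grasp_force: 1.3
```

Call:
carry_out(
  dp=[
    [0.006,0,0.005],
    [0.006,0,0.0055],
    [0.005,0,0.006],
    [0.005,0,0.006],
    [0.005,0,0.006],
  ],
  twist=[0,0,0,0,0],
  grip=[0,0,0,0,0],
)

```text
time_s: 15.5
ee_pos: [0.4223, -0.1296, 0.2027]
ee_rot: [-3.142, -0.0, 1.836]
force: [-0.6, 0.3, 1.3]
grip_width: 0.0002
grasp_force: 1.2
```

```bash
python3 -c "
from h import *
own()"
```

```text
t 15.5 case xyz [-0.0966  0.0225  0.2027] F case [-0.5142  0.4323  1.2972] yaw 1.8357546475435198
```

Call:
carry_out(
  dp=[
    [0.004,0,0.0055],
    [0.004,0,0.006],
    [0.004,0,0.006],
    [0.004,0,0.006],
    [0.003,0,0.006],
  ],
  twist=[0,0,0,0,0],
  grip=[0,0,0,0,0],
)

```text
time_s: 16.0
ee_pos: [0.4175, -0.1115, 0.1733]
ee_rot: [-3.142, 0.0, 1.836]
force: [0.3, -1.4, 0.5]
grip_width: 0.0002
grasp_force: 0.7
```

Call:
carry_out(
  dp=[
    [0.002,0,0.005],
    [0.002,0,0.005],
    [0.001,0,0.004],
    [0.001,0,0.004],
    [0.001,0,0.003],
  ],
  twist=[0,0,0,0,0],
  grip=[0,0,0,0,0],
)

```text
time_s: 16.5
ee_pos: [0.4157, -0.1049, 0.1524]
ee_rot: [3.142, -0.0, 1.836]
force: [-0.4, 0.3, 2.5]
grip_width: 0.0002
grasp_force: 0.8
```

Call:
carry_out(
  dp=[
    [0,0,0.003],
    [0,0,0.002],
    [0,0,0.002],
    [0,0,0.001],
    [0,0,0.001],
  ],
  twist=[0,0,0,0,0],
  grip=[0,0,0,0,0],
)

```text
time_s: 17.0
ee_pos: [0.4158, -0.105, 0.1447]
ee_rot: [3.141, 0.001, 1.836]
force: [-9.6, 5.9, 37.2]
grip_width: 0.0001
grasp_force: 18.8
```

```bash
python3 -c "
from h import *
own()"
```

```text
t 17.0 case xyz [-0.0966  0.048   0.1447] F case [-7.752   8.1832 37.1625] yaw 1.8358411688344658
```

Lid is fully shut (tip at z = 0.145). Backing off and moving to above the latch.

Call:
carry_out(
  dp=[
    [0,0,-0.005],
    [0,0,-0.02],
    [0,0,-0.035],
    [0.03,0.03,-0.01],
    [0.03,0.033,0],
  ],
  twist=[0,0,0,0,0],
  grip=[0,0,0,0,0],
)

```text
time_s: 17.5
ee_pos: [0.462, -0.0306, 0.2157]
ee_rot: [3.139, 0.002, 1.833]
force: [0.6, -1.5, -0.6]
grip_width: -0.0002
grasp_force: 0.0
```

Call:
carry_out(
  dp=[
    [0.024,0.033,0],
    [0,0,0],
    [0,0,0],
    [0,0,0],
    [0,0,0],
  ],
  twist=[0,0,0,0,0],
  grip=[0,0,0,0,0],
)

```text
time_s: 18.0
ee_pos: [0.4859, 0.0004, 0.2139]
ee_rot: [-3.142, 0.0, 1.834]
force: [-0.7, 0.3, 0.2]
grip_width: -0.0001
grasp_force: 0.0
```

```bash
python3 -c "
from h import *
own()"
```

```text
t 18.0 case xyz [-0.0016  0.1317  0.2139] F case [-0.6323  0.4833  0.1815] yaw 1.8344968563095354
```

Call:
carry_out(
  dp=[
    [0,0,0.025],
    [0,0,0.025],
    [0,0,0.015],
    [0,0,0.01],
    [0,0,0.01],
  ],
  twist=[0,0,0,0,0],
  grip=[0,0,0,0,0],
)

```text
time_s: 18.5
ee_pos: [0.4863, 0.0007, 0.1286]
ee_rot: [3.141, 0.0, 1.835]
force: [0.4, -0.4, -0.2]
grip_width: -0.0004
grasp_force: 0.0
```

Call:
carry_out(
  dp=[
    [0,0,0.01],
    [0,0,0.01],
    [0,0,0.01],
    [0,0,0.007],
    [0,0,0.003],
  ],
  twist=[0,0,0,0,0],
  grip=[0,0,0,0,0],
)

```text
time_s: 19.0
ee_pos: [0.486, 0.0014, 0.088]
ee_rot: [-3.141, -0.001, 1.836]
force: [-1.1, 0.7, 1.4]
grip_width: -0.0004
grasp_force: 0.6
```

```bash
python3 -c "
from h import *
own()"
```

```text
t 19.0 case xyz [-0.0013  0.1326  0.088 ] F case [-0.8217  0.9935  1.3771] yaw 1.8358927615514105
```

Contact forces match a swinging latch. Next I press it inward.

Call:
carry_out(
  dp=[
    [-0.005,0,0],
    [-0.005,0,0],
    [-0.005,0,0],
    [-0.003,0,0],
    [-0.002,0,0],
  ],
  twist=[0,0,0,0,0],
  grip=[0,0,0,0,0],
)

```text
time_s: 19.5
ee_pos: [0.4917, -0.0185, 0.0889]
ee_rot: [3.141, 0.0, 1.835]
force: [-0.4, 2.1, -2.1]
grip_width: -0.0001
grasp_force: 0.9
```

Call:
carry_out(
  dp=[
    [-0.002,0,0],
    [-0.001,0,0],
    [-0.001,0,0],
    [0,0,0],
    [0,0,0],
  ],
  twist=[0,0,0,0,0],
  grip=[0,0,0,0,0],
)

```text
time_s: 20.0
ee_pos: [0.4925, -0.0217, 0.0888]
ee_rot: [-3.142, -0.0, 1.836]
force: [-1.1, 4.9, -1.5]
grip_width: -0.0001
grasp_force: 0.5
```

```bash
python3 -c "
from h import *
own()"
```

```text
t 20.0 case xyz [-0.0009  0.1087  0.0888] F case [ 0.2124  5.005  -1.5396] yaw 1.836058412989742
```

Call:
carry_out(
  dp=[
    [-0.001,0,0],
    [-0.001,0,0],
    [-0.001,0,0],
    [0,0,0],
    [0,0,0],
  ],
  twist=[0,0,0,0,0],
  grip=[0,0,0,0,0],
)

```text
time_s: 20.5
ee_pos: [0.4926, -0.0227, 0.0888]
ee_rot: [3.141, -0.004, 1.837]
force: [-3.5, 20.1, 6.0]
grip_width: 0.0
grasp_force: 9.3
```

Call:
carry_out(
  dp=[
    [0.005,0,0],
    [0.015,0,0],
    [0.02,0,0],
    [0.02,0,-0.03],
    [0.02,0,-0.04],
  ],
  twist=[0,0,0,0,0],
  grip=[0,0,0,0,0],
)

```text
time_s: 21.0
ee_pos: [0.4708, 0.0535, 0.1585]
ee_rot: [-3.138, -0.0, 1.835]
force: [0.5, -1.1, 0.3]
grip_width: -0.0004
grasp_force: 0.0
```

Call:
carry_out(
  dp=[
    [0.03,0,-0.04],
    [0.04,0,-0.04],
    [0.045,0,-0.03],
    [0.045,0,0],
    [0.045,0,0],
  ],
  twist=[0,0,0,0,0],
  grip=[0,0,0,0,0],
)

```text
time_s: 21.5
ee_pos: [0.4202, 0.2445, 0.2629]
ee_rot: [3.139, 0.0, 1.835]
force: [1.5, -0.3, 0.0]
grip_width: 0.0
grasp_force: 0.0
```

Call:
carry_out(
  dp=[
    [0.045,0,0],
    [0.04,0,0],
    [0.03,0,0],
    [0,0,0],
    [0,0,0],
  ],
  twist=[0,0,0,0,0],
  grip=[0,0,0,0,0],
)

```text
time_s: 22.0
ee_pos: [0.3901, 0.354, 0.2617]
ee_rot: [3.142, 0.001, 1.837]
force: [-1.0, -0.1, 0.2]
grip_width: -0.0003
grasp_force: 0.0
```

```bash
python3 - <<'E'
from h import *
own()
a=crop("side",230,90,115,140,4); b=crop("top",255,140,110,115,3)
f=lambda i:cv2.copyMakeBorder(i,0,560-i.shape[0],0,0,0)
cv2.imwrite("pics/end.png",np.hstack([f(b),f(a)]))
E
```

```text
t 22.0 case xyz [-0.0028  0.498   0.2617] F case [-0.9652  0.1874  0.1826] yaw 1.8373714684117508
```

View pics/end.png

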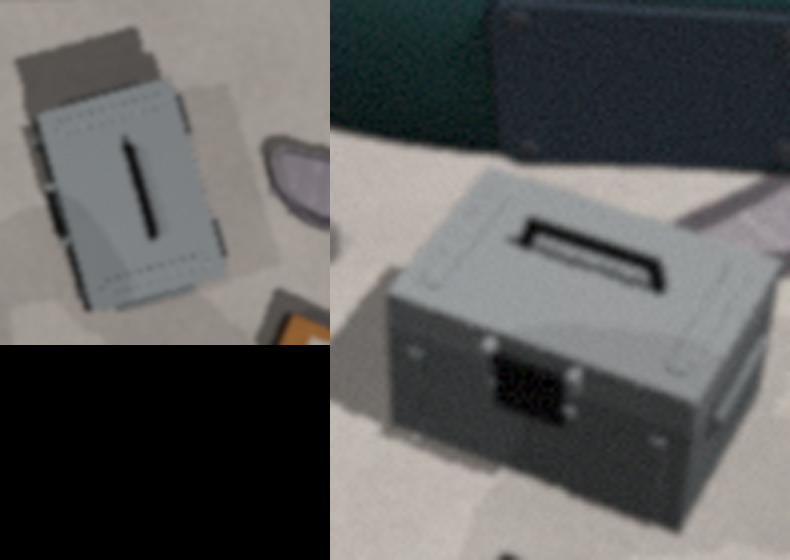

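The lid is shut all round, and the latch hangs flat on the front at (530,390) in the side panel. The robot is clear, so I'm handing in.

```bash
python3 -c "
from rig import robot
print(robot.sign_off())"
```

```text
the job is handed in; nothing more can be done
None
```

The tube rack stands in the case's empty bay, the lid is fully shut, the latch lies flat against the front, and I handed the job in at about 22 s of the 61 s allowed.

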